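# Hang the capsule basket, then unscrew the coffee jar

## Task

Open the jar of coffee capsules: hang the wire basket parked on its lid by its handle on the stand's hook, then unscrew the tight lid counterclockwise until the thread lets go, the jar staying seated in the wooden holder that braces it. Raise the lid straight up and end there, the program finishing while still holding it in the gripper, level and centred, two to three centimetres clear above the jar's mouth. Leave the cup, the capsule box and the sugar bowl where they stand.

Things in the scene. Friction and masses are not known exactly. Their poses are not given: they have to be found in the camera images.
- holder: Fixed light-wood block, 87 x 87 mm, 34 mm high, with a square pocket 67 x 67 mm, its floor 10 mm above the table. The jar's square foot stands in it with 1.5 mm play a side: it stops the jar turning, not being lifted. Origin at the centre of its underside, z up. It is left or right of the robot's middle line, the hook stand on the other side.
- jar: The loose jar, 0.4 to 0.65 kg, axes as jar_mouth, origin at the centre of its foot's underside. Square clear glass body 64 x 64 mm, 70 mm high to the flat shoulder; above it a round neck 45 mm across with a three-start thread, and in the mouth a sprung black seal ring that presses the closed lid up with about 20 N.
- jar_mouth (a point): Centre of the rim of the jar's neck, 93 mm above the jar's foot (103 mm above the table when seated) and 23 mm above its shoulder; jar axes, z up.
- lid: The lid, about 50 g, origin at the centre of its underside, axes as lid_center. Closed, it cannot be pulled off. Turned counterclockwise (from above) it rises about 2 mm, resists with about 0.3 N m and is free of the thread after 0.9 rad. It lifts straight off between 1.0 and 1.7 rad of turn (1.3 is a good aim); beyond that a stop blocks it.
- lid_center (a point): Centre of the round black screw lid, 62 mm across, 25 mm high: underside 12.5 mm below, top 12.5 mm above this point; z up, x towards the orange mark on its top. Closed, it is 6.5 mm below jar_mouth, its underside 4 mm above the jar's shoulder, its x along the jar's x. It is round: grip it from above across its width at any yaw.
- basket: The round wire basket, 0.11 to 0.18 kg, 82 mm across, rim 40 mm above its bottom, holding a few capsules below the rim. Origin at the centre of its underside, z up, y along the handle bar. Two flat steel uprights 91 mm apart carry the bar; between bar and rim it is open. Its weight is centred below the bar's middle. It starts standing on the lid.
- basket_bar (a point): Centre of the basket's light-wood handle bar, 104 mm above the basket's bottom: 10 mm wide (basket x), 94 mm long (basket y), 8 mm high; at the start about 213 mm above the table. Pinch it about 25 mm off its middle along y, so that the hook finds room at the middle.
- stand: The fixed hook stand: wooden foot 100 mm across, thin dark post 215 mm high, 70 mm along +x from the origin, and one hook pointing to -x. Origin on the table below hook_seat, axes as hook_seat.
- hook_seat (a point): Lowest point of the hook's upper side, 199 mm above the table, where the bar must rest; stand axes, z up. The hook, 8 mm thick, comes from the post (top 215 mm high, 70 mm along +x) and ends in an upturned tip 20 mm along -x, top 217 mm high. Bring the bar, lying along y, in along +x above the tip, the hook between bar and rim, and lower it here.
- cup_center (a point): Bystander: white espresso cup with a handle, 72 mm across, 55 mm high; its centre.
- podbox_center (a point): Bystander: open cardboard box of coffee capsules, 100 x 150 mm, 45 mm high, its flap standing up to 110 mm at its far side; its centre.
- sugar_center (a point): Bystander: blue sugar bowl with a lid, 72 mm across, 80 mm high; its centre.

How it is judged:
By the outcome, as a careful person would: the job done as asked, in the order asked, and still so for the second after the job is handed in, while the arm keeps its last pose, push and grip.
It also fails if it takes over 54 s, if anything falls off the work surface, if the arm or the gripper's body presses on something with over 40 N, if the wrist force passes 120 N, or if a joint passes its speed limit or range.

## Robot

A 6-joint arm with a two-finger parallel gripper is mounted at the origin on the work surface. World frame = base frame: x ahead of the robot, y to its left, z up, the work surface at z = 0. Lengths are in mm, angles in degrees, forces in N, time in s.
With the tool pointing down it reaches from about 300 to 850 mm from the base axis. Payload 4.2 kg.
Tool frame: the origin (TCP) lies midway between the tips of the shut fingers; the grasp point (between the pads) lies 19 mm behind it; y points along the fingers, z is the direction in which the jaws open and shut, and the axes are right-handed (so a half turn about y gives the same grasp; the last joint's range is limited). The gripper opens to 91 mm and grips with 3 to 60 N. Pads are 32 mm wide; open, the fingers measure 118 mm over their backs; the gripper's body (76 mm by 178 mm) begins 60 mm behind the grasp point.
Start: joints at [-75.688, 18.312, 89.639, -0, 72.044, -1.146], TCP at [153.262, -554.215, 213.976] pointing down, gripper open.
Joint ranges: [-177.97, 177.97], [-48.28, 115.42], [12.27, 149.76], [-77.06, 257.06], [2.81, 150.46], [-146.56, 146.56]. Speed limits (degrees/s): [147.25, 147.25, 180, 180, 180, 180].

## Interface

Orientations are given as [roll, pitch, yaw] about the fixed x, y, z axes, in that order (R = Rz(yaw) Ry(pitch) Rx(roll)).
In Python, from workcell import env gives the robot as it stands.
- The arm moves only by the shell command python3 -m handwheel 'ROWS' [FORCE]. ROWS is JSON, a list of rows, each a list of 3 entries, a list of its own where there are three numbers: the opening, from 0 (shut) to 1 (fully open), then the shift along the tool's x, y, z in mm, then the turn, a rotation vector about the tool's x, y, z in degrees. A call has exactly 10 rows; each row shifts and turns the commanded pose from where the row before left it, along the tool's axes as they then stand; what a row does not reach is not made up. A row lasts 1/12 s, in which the tool goes at most 41.7 mm and 7.16 degrees, less where a joint would pass 70% of its speed; a pose out of reach is approached as far as the arm can. A call is refused whole if a number of a shift passes 41.7 or a number of a turn 7.16, either way. A call with a gripper value outside its range is refused whole. The fingers move at their own pace and stop on an object; FORCE is the grip in N (left out, the last holds). Time passes only in rows, so rows that do not move let the fingers close, or fill a call up. It gives the time, the measured TCP pose, the force and the opening at its end, in the units of the state.
- env.state(): the state, without advancing time (a new reading comes with each control period).
- env.grab_frame(name): name is "scene" or "top" or "wrist"; returns the picture (420x560x3 uint8, red, green, blue); there is no depth.
- env.camera_info(name): a dict with "fx", "fy", "cx", "cy" (pixels), "camera_from_world" (4x4, takes a point from world to camera coordinates); the wrist camera has in their place "mount" (4x4, takes a point from camera to tool coordinates, whose origin is the TCP and whose axes are the tool frame's). Camera axes: x right, y down, z forward; pixel columns grow to the right and rows downward; lengths in mm; the calibration is good to about 2 mm. The wrist camera is an equidistant fisheye: a pixel r from the principal point sees the ray r / f radians off the axis. A picture is of the moment at which its call begins: read the wrist's pose just before it. camera_info takes no time and is no camera call.
- env.job_done(): hands the job in, once; it reports no verdict.
Trained networks look in the newest picture that a camera, given by its name, has taken for a name from the list of things; names that differ only in an ending like _2 or _b are one class to them, and where a whole thing is asked for, a point or a joint stands for the part that bears it (a point fixed in the world has none). Each returns a list of dicts, best first, with "p" (0 to 1); they miss things now and then, are a little off and sometimes report something else, mostly with a low value. They report only what shows in the picture. A call takes as long as a camera call.
- env.masks_of(camera, label): "region" (420x560 bool, what is visible of it) and "location" ([column, row] in pixels, amid what is visible of it).
The state is a dict: "time_s": time; "qpos": joint angles; "qvel": joint speeds; "effort": joint torques, N m; "ee_pos": TCP position; "ee_rot": TCP orientation; "force": force on the tool from outside, world axes, zero at the start; "torque": the same for the moment, N m; "gripper_width": finger opening in mm.
Only numpy, scipy, OpenCV 4.12 (cv2) and the standard library are available. Lean on these libraries where they do the work, as an engineer would, in place of code of your own. Each camera call takes 0.05 s, during which the arm holds its last target.

## Working session

There is one attempt and no reset: what is moved stays moved. The work goes in short steps, Python scripts to look and compute and a shell command to move; the robot and the scene stay as the last step left them, time stands still between calls to the robot, and variables do not carry over. Pictures are saved under pics/ and viewed, and the job is handed in when it is done.

```bash
mkdir -p pics; ls; python3 - <<'E'
from workcell import env
import cv2,numpy as np
s=env.state(); print(s)
for c in ["scene","top","wrist"]:
    im=env.grab_frame(c); cv2.imwrite(f"pics/{c}0.png",im[:,:,::-1])
    print(c,env.camera_info(c))
E
```

```text
pics
{'time_s': 0.0, 'qpos': array([-7.56900513e+01,  1.83522892e+01,  8.97047914e+01, -1.63925681e-03,
        7.20426849e+01, -1.14804613e+00]), 'qvel': array([ 0.02111197, -0.10645991,  0.11324016,  0.02776758,  0.08870874,
       -0.01782012]), 'effort': array([ 6.41939787e-04, -4.12466598e+01, -2.31974781e+01,  7.25409924e-02,
        4.57197474e-02, -1.54625445e-04]), 'ee_pos': array([ 153.10717813, -553.73768913,  213.12471093]), 'ee_rot': array([-9.00997767e+01,  4.40678252e-04, -1.64541499e+02]), 'force': array([-0.44895056, -1.05154624,  0.54973496]), 'torque': array([ 0.03429702, -0.01709626, -0.02597266]), 'gripper_width': 91.18780583351635}
scene {'fx': 498.3586020087686, 'fy': 498.3586020087686, 'cx': 285.1251317409223, 'cy': 213.397164174535, 'camera_from_world': array([[-5.15031044e-01,  8.57073593e-01,  1.29568326e-02,
         2.13177666e+02],
       [ 6.48181363e-01,  3.99306043e-01, -6.48394636e-01,
        -3.29232473e+02],
       [-5.60895662e-01, -3.25544989e-01, -7.61194139e-01,
         1.53321036e+03],
       [ 0.00000000e+00,  0.00000000e+00,  0.00000000e+0
[... 262 characters left out ...]
3e-01,  1.79593485e-02, -6.35678077e-02,
         5.87629030e+02],
       [ 6.34802898e-02, -5.40244984e-03, -9.97968470e-01,
         1.17951398e+03],
       [ 0.00000000e+00,  0.00000000e+00,  0.00000000e+00,
         1.00000000e+00]])}
wrist {'fx': 325.19226210127806, 'fy': 325.19226210127806, 'cx': 277.82922035011893, 'cy': 207.36009263958735, 'mount': array([[ 4.28929948e-04,  9.72401726e-01,  2.33312448e-01,
        -6.56124022e+01],
       [-7.02003403e-04, -2.33312119e-01,  9.72401647e-01,
        -1.70741792e+02],
       [ 9.99999662e-01, -5.80878320e-04,  5.82554766e-04,
        -8.27946050e-02],
       [ 0.00000000e+00,  0.00000000e+00,  0.00000000e+00,
         1.00000000e+00]])}
```

View pics/scene0.png

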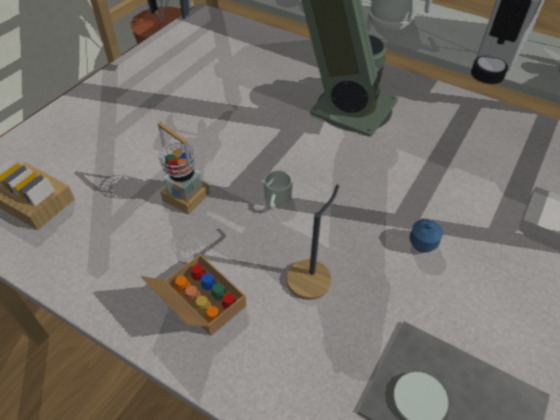

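View pics/top0.png

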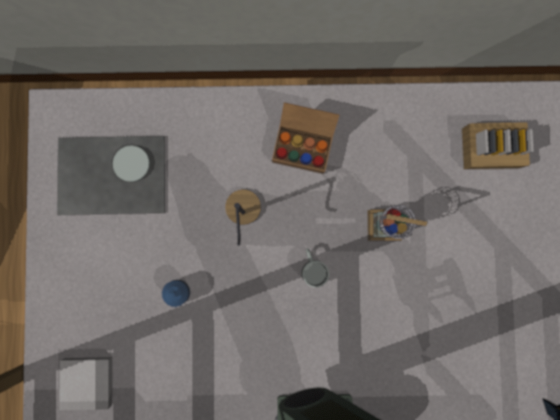

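View pics/wrist0.png

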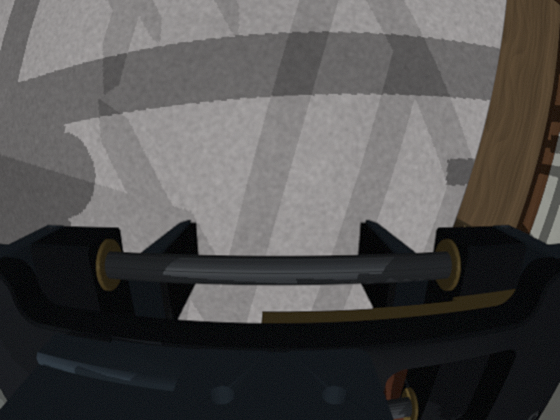

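Scene: jar in its holder with the basket near scene (180,170)/top (395,222); the stand with its hook at scene (315,240)/top (240,215). The bar spans top (390,217)-(425,223). The cup, box and bowl stand between and behind. Now the networks.

```bash
cat > h.py <<'E'
from workcell import env
import cv2,numpy as np
def ray(c,px):
    i=env.camera_info(c);T=np.array(i["camera_from_world"]);R=T[:3,:3];t=T[:3,3]
    d=R.T@np.array([(px[0]-i["cx"])/i["fx"],(px[1]-i["cy"])/i["fy"],1]);return -R.T@t,d
def onz(c,px,z):
    o,d=ray(c,px);return o+d*(z-o[2])/d[2]
def proj(c,p):
    i=env.camera_info(c);T=np.array(i["camera_from_world"]);q=T[:3,:3]@np.asarray(p,float)+T[:3,3]
    return np.array([i["fx"]*q[0]/q[2]+i["cx"],i["fy"]*q[1]/q[2]+i["cy"]])
def tri(rays):
    A=np.zeros((3,3));b=np.zeros(3)
    for o,d in rays:
        d=d/np.linalg.norm(d);M=np.eye(3)-np.outer(d,d);A+=M;b+=M@o
    return np.linalg.solve(A,b)
E
python3 - <<'E'
from h import *
import pickle
out={}
for c in ["scene","top"]:
    for l in ["holder","jar","lid","basket","basket_bar","stand","hook_seat","cup_center","podbox_center","sugar_center"]:
        try:
            r=env.masks_of(c,l)
        except Exception as e: print(l,e);continue
        out[c,l]=r
        for m in r[:2]:
            ys,xs=np.nonzero(m["region"]);print(c,l,round(m["p"],2),np.round(m["location"],1),m["region"].sum(),(xs.min(),xs.max(),ys.min(),ys.max()) if len(xs) else 0)
pickle.dump(out,open("m0.pkl","wb"))
print(env.state()["time_s"])
for c in ["scene","top"]:
    im=cv2.imread(f"pics/{c}0.png")
    for n,(x,y,w,h) in {"scene":{"j":(140,110,90,110),"s":(280,170,70,130)},"top":{"j":(350,180,100,70),"s":(210,180,80,70)}}[c].items():
        cv2.imwrite(f"pics/{c}_{n}0.png",cv2.resize(im[y:y+h,x:x+w],None,fx=5,fy=5,interpolation=cv2.INTER_CUBIC))
E
```

```text
scene holder 0.96 [189. 198.] 614 (np.int64(161), np.int64(209), np.int64(182), np.int64(212))
scene jar 0.58 [186.5 185.2] 648 (np.int64(164), np.int64(202), np.int64(170), np.int64(200))
scene jar 0.34 [180.4 179.2] 137 (np.int64(169), np.int64(194), np.int64(170), np.int64(181))
scene lid 0.71 [180.6 180.4] 152 (np.int64(170), np.int64(194), np.int64(170), np.int64(181))
scene basket 0.64 [175.2 156.2] 1204 (np.int64(157), np.int64(194), np.int64(122), np.int64(176))
scene basket_bar 0.66 [175.3 156.7] 1189 (np.int64(159), np.int64(194), np.int64(123), np.int64(177))
scene stand 0.94 [316.7 275.4] 1905 (np.int64(287), np.int64(339), np.int64(184), np.int64(299))
scene hook_seat 0.6 [310.9 272.7] 1841 (np.int64(287), np.int64(338), np.int64(186), np.int64(299))
scene cup_center 0.96 [279.8 189.1] 918 (np.int64(264), np.int64(293), np.int64(170), np.int64(209))
scene cup_center 0.29 [185.  185.3] 626 (np.int64(164), np.int64(202), np.int64(170), np.int64(200))
scene podbox_center 0.8 [199.4 295.7] 4295 (np.int64(143), np.int64(246), np.int64(255), np.int64(334))
scene sugar_center 0
[... 453 characters left out ...]
45))
top basket 0.77 [399.4 224.1] 878 (np.int64(380), np.int64(425), np.int64(205), np.int64(238))
top basket_bar 0.95 [397.4 224.6] 939 (np.int64(380), np.int64(426), np.int64(205), np.int64(238))
top stand 0.59 [240.2 210.6] 1040 (np.int64(225), np.int64(259), np.int64(190), np.int64(244))
top hook_seat 0.92 [238.6 208.8] 1023 (np.int64(225), np.int64(260), np.int64(190), np.int64(244))
top cup_center 0.98 [314.7 272.9] 666 (np.int64(301), np.int64(329), np.int64(249), np.int64(287))
top podbox_center 0.71 [305.6 138.6] 3417 (np.int64(271), np.int64(338), np.int64(103), np.int64(173))
top sugar_center 0.96 [174.7 293.7] 616 (np.int64(161), np.int64(189), np.int64(280), np.int64(306))
1.15
```

View pics/scene_j0.png

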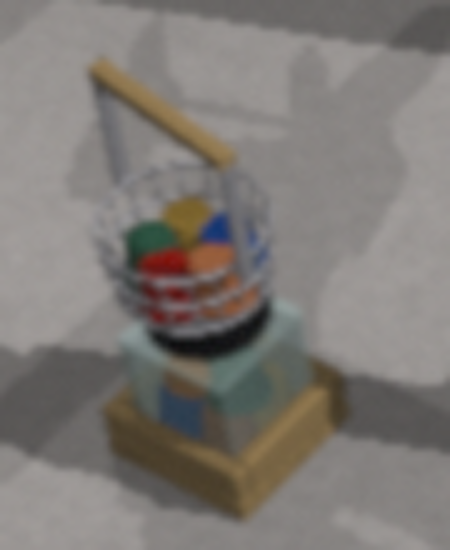

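View pics/top_j0.png

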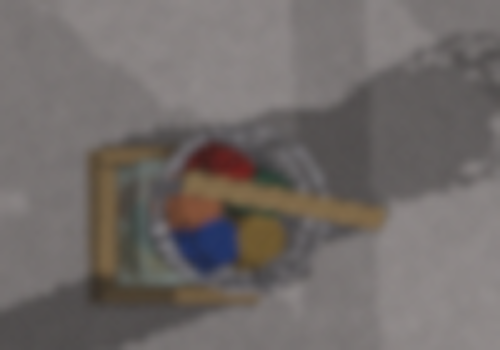

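View pics/scene_s0.png

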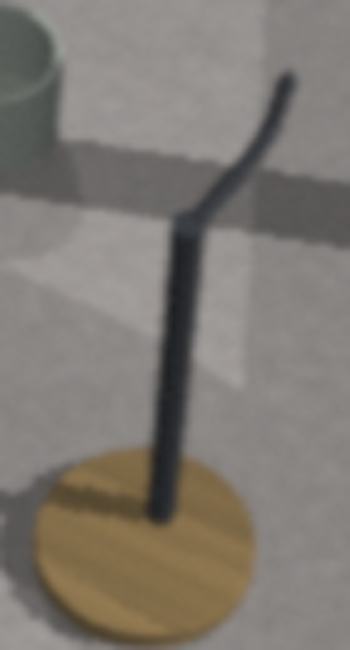

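View pics/top_s0.png

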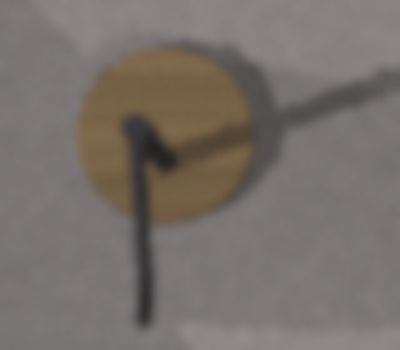

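```bash
python3 - <<'E'
from h import *
P={"barL(+y)":((186,141.8),(387,216.4),213),"barR":((160,124),(426.4,223.4),213),"tip":((338,185.4),(238.6,244),216),"posttop":((317.6,214.2),(237,205.4),214),"postbot":((312,273.6),(243.6,212),14)}
W={}
for n,(s,t,z) in P.items():
    W[n]=tri([ray("scene",s),ray("top",t)])
    print(n,W[n].round(1),"scene@z",onz("scene",s,z)[:2].round(1),"top@z",onz("top",t,z)[:2].round(1))
b=W["barL(+y)"]-W["barR"];print("bar len",np.linalg.norm(b),"mid",(W["barL(+y)"]+W["barR"])/2,np.degrees(np.arctan2(b[1],b[0])))
h=W["posttop"]-W["tip"];print(np.linalg.norm(h),np.degrees(np.arctan2(h[1],h[0])))
import pickle;m=pickle.load(open("m0.pkl","rb"))
# holder corners scene: lowest corner etc (outer top edge z=34)
for px in [(161,193.5),(188.5,207.5),(209,188)]: print("holder top corner",onz("scene",px,34).round(1))
for px in [(161,200),(188.5,213),(209,193.5)]: print("holder bottom corner",onz("scene",px,0).round(1))
for px in [(368.5,211),(370,239.5)]: print("top holder",onz("top",px,34).round(1))
for l,z in [("cup_center",27),("sugar_center",40),("podbox_center",22)]:
    print(l,tri([ray(c,m[c,l][0]["location"]) for c in("scene","top")]).round(0),onz("top",m["top",l][0]["location"],z).round(0))
E
```

```text
barL(+y) [ 576.2 -162.   212.6] scene@z [ 576.3 -161. ] top@z [ 576.5 -162.4]
barR [ 557.8 -253.3  210.5] scene@z [ 559.5 -249.2] top@z [ 558.5 -253.8]
tip [518.3 185.  212.7] scene@z [520.9 186.8] top@z [518.5 184.2]
posttop [608.4 187.1 213.3] scene@z [608.9 187.5] top@z [608.4 186.9]
postbot [608.8 186.9   6.2] scene@z [613.2 189.8] top@z [608.6 185.6]
bar len 93.19949297868732 mid [ 566.97003526 -207.62809671  211.53505647] 78.60458275136153
90.17753260437871 1.3246969090750937
holder top corner [ 614.  -241.1   34. ]
holder top corner [ 614.8 -154.2   34. ]
holder top corner [ 536.2 -150.9   34. ]
holder bottom corner [ 610.3 -251.9    0. ]
holder bottom corner [ 608.1 -165.1    0. ]
holder bottom corner [ 527.9 -161.4    0. ]
top holder [ 603.6 -159.4   34. ]
top holder [ 525.2 -161.    34. ]
cup_center [435.  -6.  19.] [437.  -8.  27.]
sugar_center [388. 374.  33.] [389. 373.  40.]
podbox_center [804.  15.  39.] [812.   8.  22.]
```

```bash
cat >> h.py <<'E'
from scipy.spatial.transform import Rotation as Ro
def Rw(e): return Ro.from_euler("xyz",e,degrees=True)
def plan(target,yaw,n,p0=None,e0=None):
    """rows for straight line to TCP target and tool yaw; prints rows (shift, turn) in tool axes"""
    s=env.state()
    p=np.array(s["ee_pos"] if p0 is None else p0,float);R=Rw(s["ee_rot"] if e0 is None else e0)
    Rt=Ro.from_euler("xyz",[-90,0,yaw],degrees=True)
    rv=(R.inv()*Rt).as_rotvec(degrees=True)/n
    d=(np.array(target)-p)/n
    for k in range(n):
        sh=R.inv().apply(d);print(np.round(sh,1).tolist(),np.round(rv,2).tolist());R=R*Ro.from_rotvec(rv,degrees=True)
def st():
    s=env.state();print("t %.2f"%s["time_s"],"p",np.round(s["ee_pos"],1),"r",np.round(s["ee_rot"],1),"F",np.round(s["force"],1),"M",np.round(s["torque"],2),"w %.1f"%s["gripper_width"],"q",np.round(s["qpos"],0))
E
python3 -c "
from h import *
plan([562,-232.5,265],-101.4,20,[153.26,-554.2,214],[-90,0,-164.5])"
```

```text
[-24.0, -2.6, -10.0] [0.0, -3.16, 0.0]
[-24.5, -2.6, -8.7] [0.0, -3.16, 0.0]
[-25.0, -2.6, -7.3] [0.0, -3.16, 0.0]
[-25.3, -2.6, -6.0] [0.0, -3.16, 0.0]
[-25.6, -2.6, -4.6] [0.0, -3.16, 0.0]
[-25.8, -2.5, -3.1] [0.0, -3.16, 0.0]
[-26.0, -2.6, -1.7] [0.0, -3.16, 0.0]
[-26.0, -2.6, -0.3] [0.0, -3.16, 0.0]
[-26.0, -2.6, 1.2] [0.0, -3.16, 0.0]
[-25.9, -2.5, 2.6] [0.0, -3.16, 0.0]
[-25.7, -2.6, 4.0] [0.0, -3.16, 0.0]
[-25.4, -2.6, 5.4] [0.0, -3.16, 0.0]
[-25.1, -2.6, 6.8] [0.0, -3.16, 0.0]
[-24.7, -2.6, 8.2] [0.0, -3.16, 0.0]
[-24.2, -2.6, 9.5] [0.0, -3.16, 0.0]
[-23.6, -2.6, 10.8] [0.0, -3.16, 0.0]
[-23.0, -2.5, 12.1] [0.0, -3.16, 0.0]
[-22.3, -2.5, 13.4] [0.0, -3.16, 0.0]
[-21.5, -2.5, 14.6] [0.0, -3.16, 0.0]
[-20.7, -2.5, 15.7] [0.0, -3.16, 0.0]
```

```bash
python3 -m handwheel '[[1,[-24,-5,-10],[0,-3.16,0]],[1,[-24.5,-5,-8.7],[0,-3.16,0]],[1,[-25,-5,-7.3],[0,-3.16,0]],[1,[-25.3,-5,-6],[0,-3.16,0]],[1,[-25.6,-5,-4.6],[0,-3.16,0]],[1,[-25.8,-5,-3.1],[0,-3.16,0]],[1,[-26,-5,-1.7],[0,-3.16,0]],[1,[-26,-5,-0.3],[0,-3.16,0]],[1,[-26,-5,1.2],[0,-3.16,0]],[1,[-25.9,-5,2.6],[0,-3.16,0]]]'
python3 -m handwheel '[[1,[-25.7,0,4],[0,-3.16,0]],[1,[-25.4,0,5.4],[0,-3.16,0]],[1,[-25.1,0,6.8],[0,-3.16,0]],[1,[-24.7,0,8.2],[0,-3.16,0]],[1,[-24.2,0,9.5],[0,-3.16,0]],[1,[-23.6,0,10.8],[0,-3.16,0]],[1,[-23,0,12.1],[0,-3.16,0]],[1,[-22.3,0,13.4],[0,-3.16,0]],[1,[-21.5,0,14.6],[0,-3.16,0]],[1,[-20.7,0,15.7],[0,-3.16,0]]]'
python3 - <<'E'
from h import *
st(); im=env.grab_frame("wrist"); cv2.imwrite("pics/w1.png",im[:,:,::-1]); st()
E
```

```text
time_s: 1.98
ee_pos: [358.7, -392.6, 264.3]
ee_rot: [-90.0, -0.0, -132.8]
force: [-0.1, -0.6, 0.9]
gripper_width: 91.3
time_s: 2.82
ee_pos: [562.9, -231.7, 264.0]
ee_rot: [-90.0, -0.0, -101.2]
force: [-0.1, -0.5, 0.0]
gripper_width: 90.9
t 2.82 p [ 562.9 -231.7  264. ] r [ -90.    -0.  -101.2] F [-0.1 -0.5  0. ] M [-0.08 -0.04 -0.05] w 90.9 q [-23.  20.  80.  -0.  80. -12.]
t 2.87 p [ 566.7 -228.6  263.5] r [ -89.8    0.2 -100.9] F [3.2 2.3 0.2] M [ 0.07 -0.21 -0.04] w 91.3 q [-23.  20.  80.   0.  80. -12.]
```

View pics/w1.png

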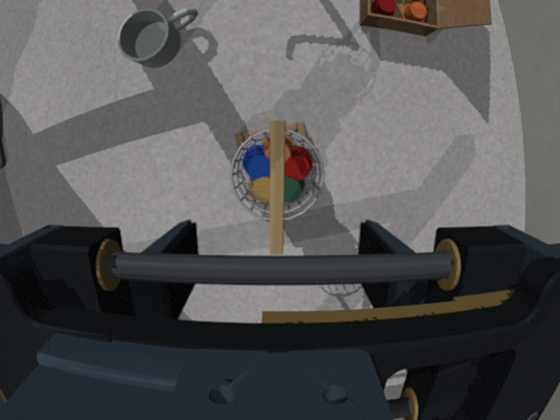

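Wrist view: the bar runs from (278,121) to (276,254), midway between the fingers. I'll convert that to world coordinates.

```bash
cat >> h.py <<'E'
def wray(px,p,e):
    i=env.camera_info("wrist");M=np.array(i["mount"]);u=(px[0]-i["cx"])/i["fx"];v=(px[1]-i["cy"])/i["fy"]
    r=np.hypot(u,v);d=np.array([u/r*np.sin(r),v/r*np.sin(r),np.cos(r)]) if r>0 else np.array([0,0,1.])
    R=Rw(e);return R.apply(M[:3,3])+p,R.apply(M[:3,:3]@d)
def wonz(px,p,e,z):
    o,d=wray(px,p,e);return o+d*(z-o[2])/d[2]
E
python3 - <<'E'
from h import *
p=np.array([562.9,-231.7,264.0]);e=[-90,0,-101.2]
a=wonz((278,121),p,e,213);b=wonz((276.3,254),p,e,213)
print(a,b,np.linalg.norm(a-b),(a+b)/2,np.degrees(np.arctan2(*(a-b)[1::-1])))
st()
E
```

```text
[ 577.32701372 -161.12048058  213.        ] [ 557.62676191 -254.05257772  213.        ] 94.99723470437185 [ 567.47688782 -207.58652915  213.        ] 78.03131179252279
t 2.87 p [ 566.7 -228.6  263.5] r [ -89.8    0.2 -100.9] F [3.2 2.3 0.2] M [ 0.07 -0.21 -0.04] w 91.3 q [-23.  20.  80.   0.  80. -12.]
```

```bash
python3 -m handwheel '[[0.6,[0,4,0],[0,0,0]],[0.6,[0,10,0],[0,0.4,0]],[0.6,[0,14,0],[0,0,0]],[0.6,[0,14,0],[0,0,0]],[0.6,[0,12,0],[0,0,0]],[0.6,[0,9,0],[0,0,0]],[0.6,[0,5,0],[0,0,0]],[0.6,[0,1,0],[0,0,0]],[0.6,[0,0,0],[0,0,0]],[0.6,[0,0,0],[0,0,0]]]' 45
python3 - <<'E'
from h import *
st(); im=env.grab_frame("wrist"); cv2.imwrite("pics/w2.png",im[:,:,::-1])
E
```

```text
time_s: 3.7
ee_pos: [562.2, -233.0, 195.6]
ee_rot: [-89.9, -0.0, -101.8]
force: [-0.8, 0.0, -0.6]
gripper_width: 54.8
t 3.70 p [ 562.2 -233.   195.6] r [ -89.9   -0.  -101.8] F [-0.8  0.  -0.6] M [-0.03 -0.08  0.04] w 54.8 q [-24.  22.  87.  -0.  71. -12.]
```

View pics/w2.png

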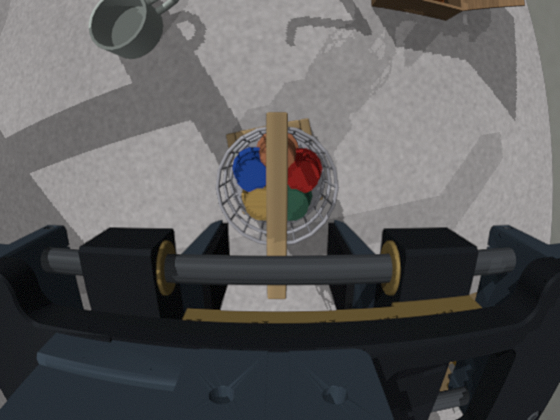

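The bar, (277,113)-(277,297), is centred between the jaws. Closing the gripper.

```bash
python3 -m handwheel '[[0.3,[0,1.5,0],[0,0,0]],[0.1,[0,0,0],[0,0,0]],[0,[0,0,0],[0,0,0]],[0,[0,0,0],[0,0,0]],[0,[0,0,0],[0,0,0]],[0,[0,0,0],[0,0,0]],[0,[0,0,0],[0,0,0]],[0,[0,0,0],[0,0,0]],[0,[0,0,0],[0,0,0]],[0,[0,0,0],[0,0,0]]]' 45
python3 -c "
from h import *
st()"
```

```text
time_s: 4.58
ee_pos: [561.9, -232.6, 193.4]
ee_rot: [-90.0, -0.0, -101.7]
force: [0.4, 0.5, -0.7]
gripper_width: 9.8
t 4.58 p [ 561.9 -232.6  193.4] r [ -90.    -0.  -101.7] F [ 0.4  0.5 -0.7] M [-0.03 -0.02  0.03] w 9.8 q [-24.  22.  87.  -0.  71. -12.]
```

```bash
python3 -c "
from h import *
plan([463.6,160.4,226],-88.7,20,[562,-232.5,226],[-90,0,-101.7])"
python3 -m handwheel '[[0,[0,-2,0],[0,0,0]],[0,[0,-4,0],[0,0,0]],[0,[0,-6,0],[0,0,0]],[0,[0,-6,0],[0,0,0]],[0,[0,-6,0],[0,0,0]],[0,[0,-4,0],[0,0,0]],[0,[0,-3,0],[0,0,0]],[0,[0,-2,0],[0,0,0]],[0,[0,0,0],[0,0,0]],[0,[0,0,0],[0,0,0]]]' 45
python3 - <<'E'
from h import *
st(); im=env.grab_frame("wrist"); cv2.imwrite("pics/w3.png",im[:,:,::-1]); im=env.grab_frame("scene"); cv2.imwrite("pics/s3.png",im[:,:,::-1])
E
```

```text
[-18.2, -0.0, -8.8] [-0.0, -0.65, 0.0]
[-18.3, -0.0, -8.6] [-0.0, -0.65, 0.0]
[-18.4, -0.0, -8.4] [-0.0, -0.65, 0.0]
[-18.5, -0.0, -8.2] [-0.0, -0.65, 0.0]
[-18.6, -0.0, -8.0] [-0.0, -0.65, 0.0]
[-18.7, -0.0, -7.8] [-0.0, -0.65, 0.0]
[-18.8, -0.0, -7.5] [-0.0, -0.65, 0.0]
[-18.9, -0.0, -7.3] [-0.0, -0.65, 0.0]
[-19.0, -0.0, -7.1] [-0.0, -0.65, 0.0]
[-19.0, -0.0, -6.9] [-0.0, -0.65, 0.0]
[-19.1, -0.0, -6.7] [-0.0, -0.65, 0.0]
[-19.2, -0.0, -6.5] [-0.0, -0.65, 0.0]
[-19.3, -0.0, -6.2] [-0.0, -0.65, 0.0]
[-19.3, -0.0, -6.0] [-0.0, -0.65, 0.0]
[-19.4, -0.0, -5.8] [-0.0, -0.65, 0.0]
[-19.5, -0.0, -5.6] [-0.0, -0.65, 0.0]
[-19.5, -0.0, -5.4] [-0.0, -0.65, 0.0]
[-19.6, -0.0, -5.1] [-0.0, -0.65, 0.0]
[-19.6, -0.0, -4.9] [-0.0, -0.65, 0.0]
[-19.7, -0.0, -4.7] [-0.0, -0.65, 0.0]
time_s: 5.42
ee_pos: [561.9, -232.6, 226.4]
ee_rot: [-90.0, -0.0, -101.7]
force: [0.5, 0.5, -1.7]
gripper_width: 9.7
t 5.42 p [ 561.9 -232.6  226.4] r [ -90.    -0.  -101.7] F [ 0.5  0.5 -1.7] M [-0.05 -0.04  0.02] w 9.7 q [-24.  21.  84.  -0.  75. -12.]
```

View pics/w3.png

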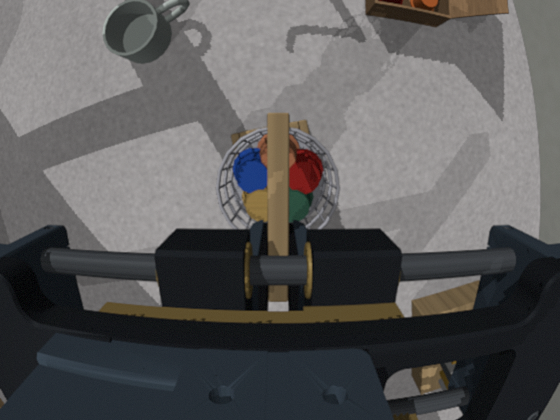

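View pics/s3.png

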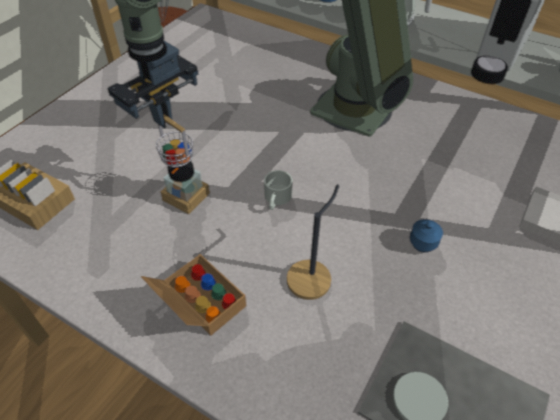

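The basket hangs from the gripper at scene (175,150), clear of the black lid at (181,172), with the bar level. Carrying it to the front of the hook.

```bash
python3 -m handwheel '[[0,[-9,0,-4.4],[0,0,0]],[0,[-18.3,0,-8.7],[0,-0.65,0]],[0,[-18.4,0,-8.4],[0,-0.65,0]],[0,[-18.5,0,-8.2],[0,-0.65,0]],[0,[-18.6,0,-8],[0,-0.65,0]],[0,[-18.7,0,-7.8],[0,-0.65,0]],[0,[-18.8,0,-7.5],[0,-0.65,0]],[0,[-18.9,0,-7.3],[0,-0.65,0]],[0,[-19,0,-7.1],[0,-0.65,0]],[0,[-19,0,-6.9],[0,-0.65,0]]]' 45
python3 -m handwheel '[[0,[-23,0,-8],[0,-0.9,0]],[0,[-26,0,-8.5],[0,-0.9,0]],[0,[-28,0,-8.8],[0,-0.9,0]],[0,[-28,0,-8.7],[0,-0.9,0]],[0,[-27,0,-8],[0,-0.9,0]],[0,[-25,0,-7],[0,-0.9,0]],[0,[-20,0,-5.4],[0,-0.9,0]],[0,[-14,0,-3.7],[0,-0.8,0]],[0,[-8,0,-2],[0,0,0]],[0,[-3,0,0],[0,0,0]]]' 45
python3 - <<'E'
from h import *
st()
for c in ["wrist","scene","top"]:
    im=env.grab_frame(c); cv2.imwrite(f"pics/{c[0]}4.png",im[:,:,::-1])
st()
E
```

```text
time_s: 6.35
ee_pos: [516.3, -44.1, 226.3]
ee_rot: [-90.0, 0.0, -95.9]
force: [-0.1, 0.6, -1.0]
gripper_width: 9.4
time_s: 7.18
ee_pos: [466.0, 160.3, 226.3]
ee_rot: [-90.0, 0.0, -88.7]
force: [0.1, 0.3, -1.6]
gripper_width: 9.6
t 7.18 p [466.  160.3 226.3] r [-90.    0.  -88.7] F [ 0.1  0.3 -1.6] M [-0.07 -0.08 -0.02] w 9.6 q [18. 10. 99.  0. 71. 16.]
t 7.33 p [466.9 158.7 226.4] r [-90.   -0.  -88.8] F [ 0.8 -0.4 -1.4] M [-0.09 -0.11 -0.04] w 9.2 q [17. 10. 99. -0. 71. 16.]
```

View pics/w4.png

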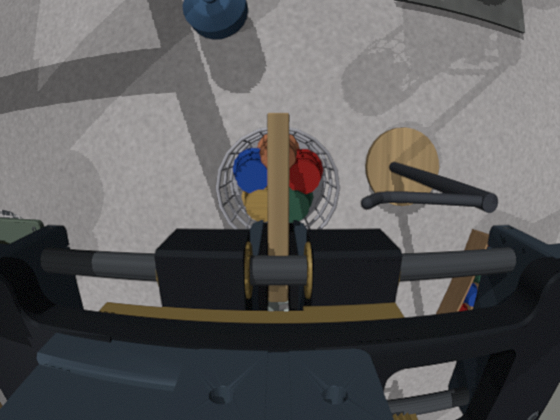

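View pics/t4.png

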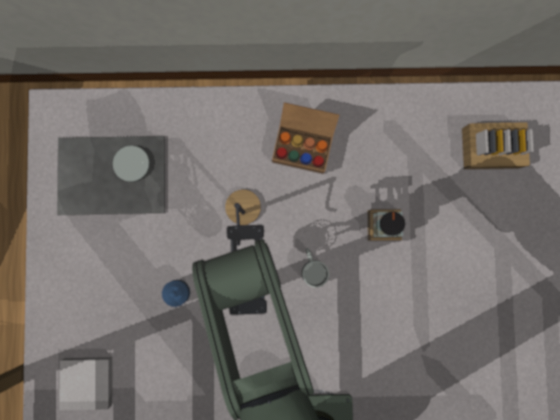

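View pics/s4.png

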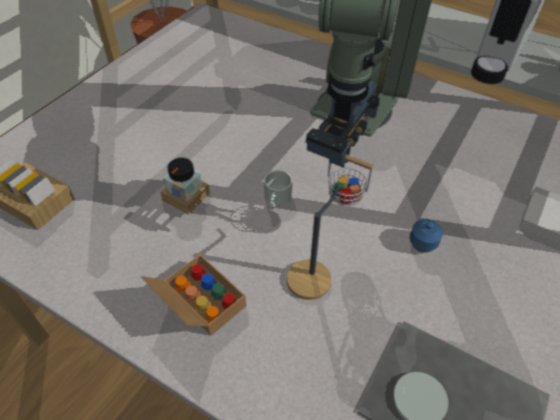

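Wrist view: hook tip at (367,203), post top at (490,202), bar at (278,114-300). Top view: lid at (391,223), with its mark just above.

```bash
python3 - <<'E'
from h import *
p=np.array([466,160.3,226.3]);e=[-90,0,-88.7]
t=wonz((367,203),p,e,213);q=wonz((490,202),p,e,211)
print("tip",t,"post",q,np.linalg.norm(q-t),np.degrees(np.arctan2(*(q-t)[1::-1])))
a=wonz((278,114),p,e,250);b=wonz((278,300),p,e,250);print("bar",a,b,np.linalg.norm(a-b),(a+b)/2)
a=wonz((278,114),p,e,246);b=wonz((278,300),p,e,246);print("bar",a,b,np.linalg.norm(a-b),(a+b)/2)
im=cv2.imread("pics/t4.png");cv2.imwrite("pics/t4j.png",cv2.resize(im[195:250,355:425],None,fx=8,fy=8,interpolation=cv2.INTER_CUBIC))
im=cv2.imread("pics/s4.png");cv2.imwrite("pics/s4j.png",cv2.resize(im[145:215,150:220],None,fx=8,fy=8,interpolation=cv2.INTER_CUBIC))
E
```

```text
tip [518.82855297 185.31001254 213.        ] post [611.3374113  187.98740007 211.        ] 92.56920262508272 1.6577892993846821
bar [464.70983176 233.2586239  250.        ] [466.76707109 141.37460761 250.        ] 91.90704370623837 [465.73845143 187.31661576 250.        ]
bar [464.71000563 233.46107591 246.        ] [466.82320828 139.07752821 246.        ] 94.40720153158645 [465.76660696 186.26930206 246.        ]
```

View pics/t4j.png

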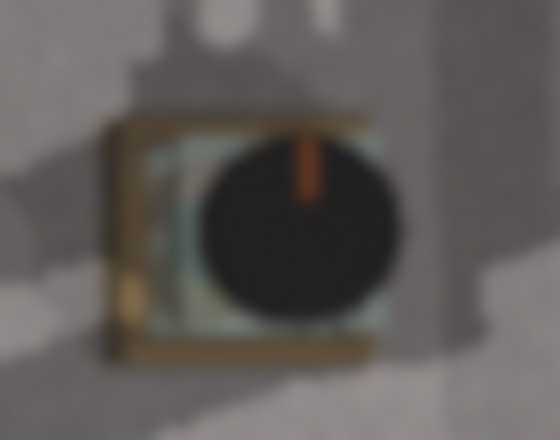

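View pics/s4j.png

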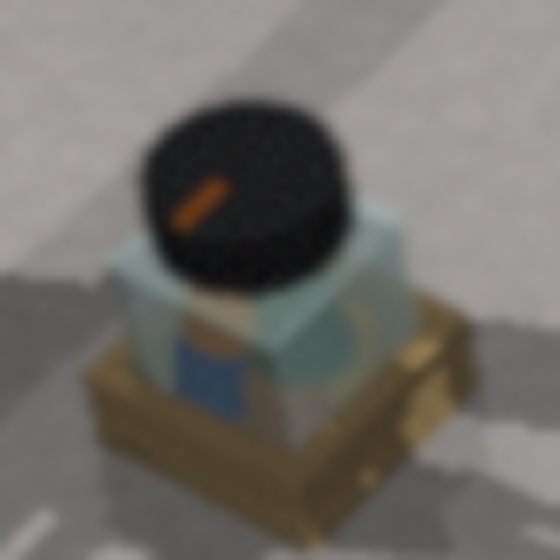

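```bash
python3 -m handwheel '[[0,[0,4,0],[0,0,0]],[0,[0,5,4],[0,0,0]],[0,[0,2,8],[0,0,0]],[0,[0,0,12],[0,0,0]],[0,[0,0,14],[0,0,0]],[0,[0,0,13],[0,0,0]],[0,[0,0,11],[0,0,0]],[0,[0,0,7],[0,0,0]],[0,[0,0,3],[0,0,0]],[0,[0,0,0],[0,0,0]]]' 45
python3 - <<'E'
from h import *
st()
for c in ["wrist","scene"]:
    im=env.grab_frame(c); cv2.imwrite(f"pics/{c[0]}5.png",im[:,:,::-1] if c=="wrist" else cv2.resize(im[120:310,230:440],None,fx=3,fy=3)[:,:,::-1])
st()
E
```

```text
time_s: 8.17
ee_pos: [539.6, 160.5, 215.0]
ee_rot: [-90.0, -0.0, -88.8]
force: [0.4, -0.2, -1.8]
gripper_width: 9.7
t 8.17 p [539.6 160.5 215. ] r [-90.   -0.  -88.8] F [ 0.4 -0.2 -1.8] M [-0.03 -0.14 -0.08] w 9.7 q [15. 17. 91. -0. 72. 14.]
t 8.27 p [538.5 160.6 215.2] r [-90.1  -0.  -88.8] F [-0.2 -0.6 -2.1] M [-0.04 -0.07  0.  ] w 9.4 q [15. 17. 91. -0. 72. 14.]
```

View pics/w5.png

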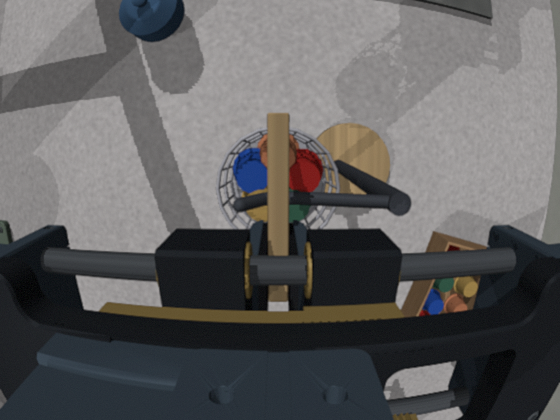

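View pics/s5.png

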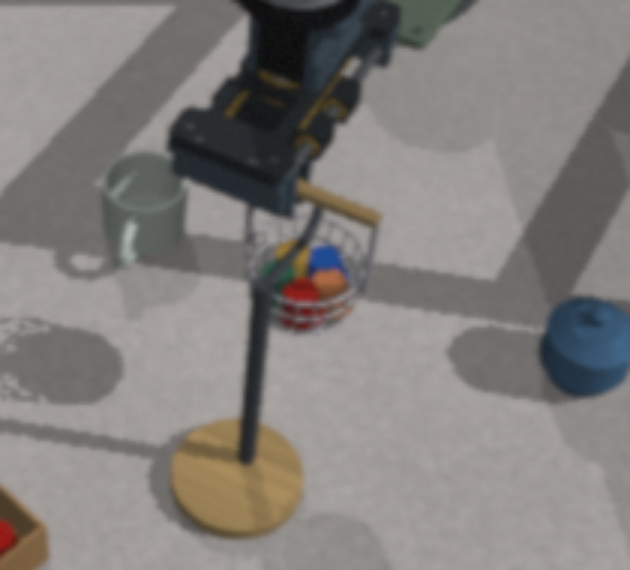

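The hook passes below the bar and above the basket: tip at (240,203), post top at (399,203). Checking offsets before lowering.

```bash
python3 - <<'E'
from h import *
p=np.array([539.6,160.5,215.0]);e=[-90,0,-88.8]
print(wonz((240,203),p,e,213),wonz((399,203),p,e,211))
for z in (234.6,):
  a=wonz((278,114),p,e,z);b=wonz((278,300),p,e,z);print((a+b)/2)
E
```

```text
[518.64179449 186.42244591 213.        ] [609.37143854 187.92633002 211.        ]
[539.41263183 186.44347675 234.6       ]
```

```bash
python3 -m handwheel '[[0,[0,3,0],[0,0,0]],[0,[0,5,0],[0,0,0]],[0,[0,6,0],[0,0,0]],[0,[0,6,0],[0,0,0]],[0,[0,5,0],[0,0,0]],[0,[0,3,0],[0,0,0]],[0,[0,2,0],[0,0,0]],[0,[0,1,0],[0,0,0]],[0,[0,0,0],[0,0,0]],[0,[0,0,0],[0,0,0]]]' 45
python3 - <<'E'
from h import *
st()
for c in ["wrist","scene"]:
    im=env.grab_frame(c); cv2.imwrite(f"pics/{c[0]}6.png",im[:,:,::-1] if c=="wrist" else cv2.resize(im[120:310,230:440],None,fx=3,fy=3)[:,:,::-1])
E
```

```text
time_s: 9.1
ee_pos: [539.1, 160.7, 184.7]
ee_rot: [-90.0, 0.0, -88.8]
force: [-0.2, 0.5, -0.8]
gripper_width: 9.5
t 9.10 p [539.1 160.7 184.7] r [-90.    0.  -88.8] F [-0.2  0.5 -0.8] M [-0.1  -0.06 -0.02] w 9.5 q [15. 18. 94. -0. 68. 14.]
```

View pics/w6.png

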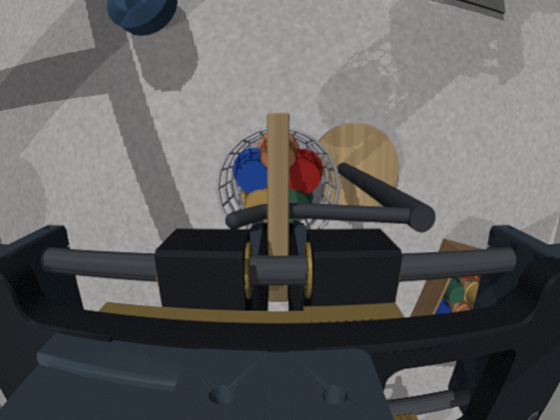

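View pics/s6.png

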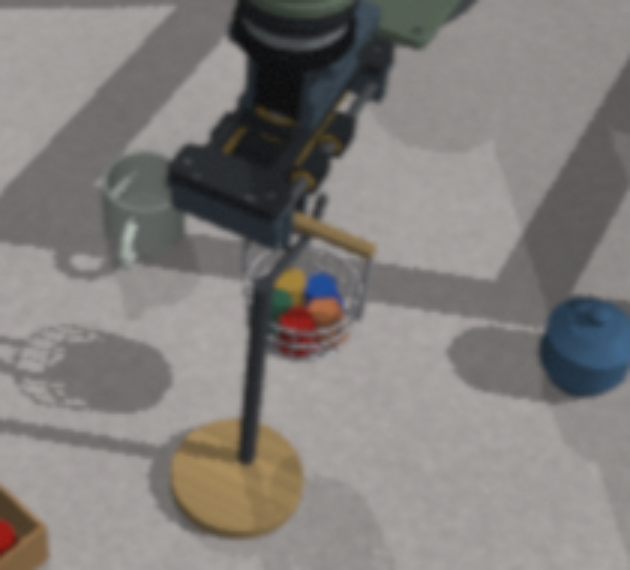

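```bash
python3 -m handwheel '[[0,[0,0.5,0],[0,0,0]],[0,[0,0.5,0],[0,0,0]],[0,[0,0.5,0],[0,0,0]],[0,[0,0.3,0],[0,0,0]],[0,[0,0,0],[0,0,0]],[0.12,[0,0,0],[0,0,0]],[0.15,[0,0,0],[0,0,0]],[0.2,[0,0,0],[0,0,0]],[0.35,[0,0,0],[0,0,0]],[0.4,[0,0,0],[0,0,0]]]' 20
python3 - <<'E'
from h import *
st()
for c in ["wrist","scene"]:
    im=env.grab_frame(c); cv2.imwrite(f"pics/{c[0]}7.png",im[:,:,::-1] if c=="wrist" else cv2.resize(im[120:310,230:440],None,fx=3,fy=3)[:,:,::-1])
E
```

```text
time_s: 10.03
ee_pos: [538.8, 160.6, 182.3]
ee_rot: [-90.0, -0.0, -88.8]
force: [-0.5, 1.1, 0.3]
gripper_width: 29.1
t 10.03 p [538.8 160.6 182.3] r [-90.   -0.  -88.8] F [-0.5  1.1  0.3] M [-0.01 -0.11  0.01] w 29.1 q [15. 18. 94. -0. 67. 14.]
```

View pics/w7.png

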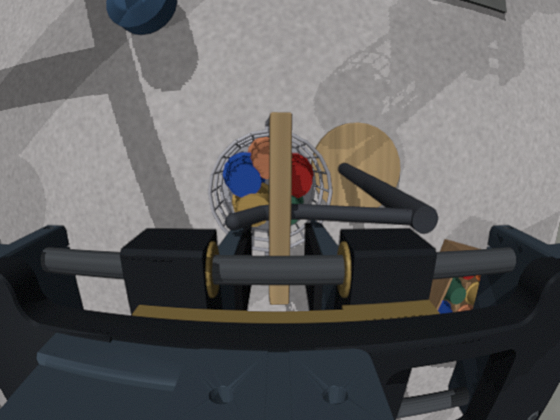

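View pics/s7.png

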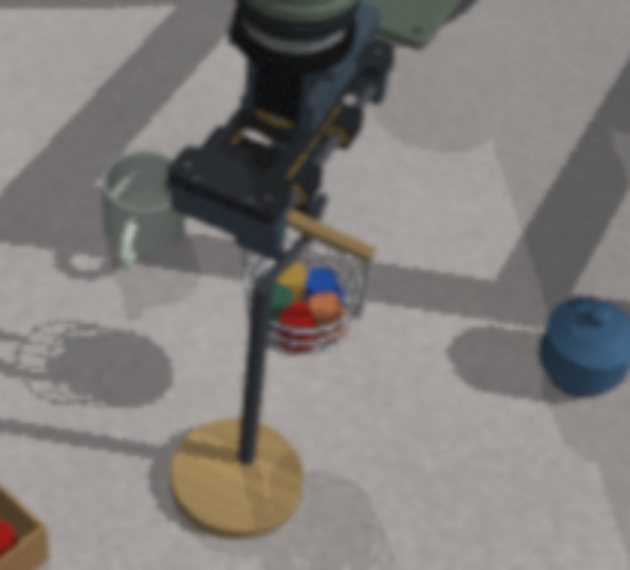

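The basket hangs on the hook, its bottom swung slightly towards -x. I'll give it a moment and then rise.

```bash
python3 -m handwheel '[[0.45,[0,0,0],[0,0,0]],[0.45,[0,0,0],[0,0,0]],[0.45,[0,-1,0],[0,0,0]],[0.45,[0,-3,0],[0,0,0]],[0.45,[0,-6,0],[0,0,0]],[0.45,[0,-9,0],[0,0,0]],[0.45,[0,-12,0],[0,0,0]],[0.45,[0,-14,0],[0,0,0]],[0.45,[0,-12,0],[0,0,0]],[0.45,[0,-8,0],[0,0,0]]]' 20
python3 - <<'E'
from h import *
st()
for c in ["wrist","scene"]:
    im=env.grab_frame(c); cv2.imwrite(f"pics/{c[0]}8.png",im[:,:,::-1] if c=="wrist" else cv2.resize(im[120:310,230:440],None,fx=3,fy=3)[:,:,::-1])
E
```

```text
time_s: 10.97
ee_pos: [539.6, 160.8, 250.0]
ee_rot: [-89.8, 0.0, -88.8]
force: [-0.4, 0.4, -0.3]
gripper_width: 40.9
t 10.97 p [539.6 160.8 250. ] r [-89.8   0.  -88.8] F [-0.4  0.4 -0.3] M [-0.   -0.17 -0.02] w 40.9 q [15. 16. 88. -0. 76. 14.]
```

View pics/w8.png

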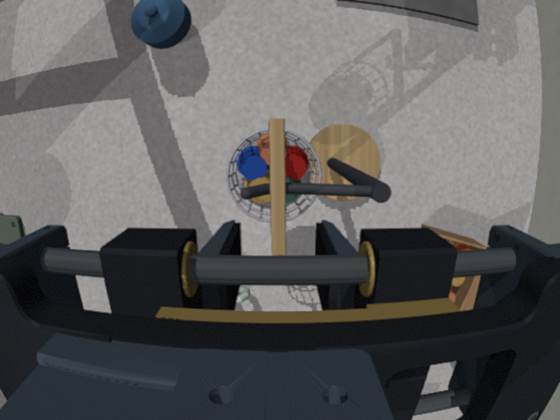

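View pics/s8.png

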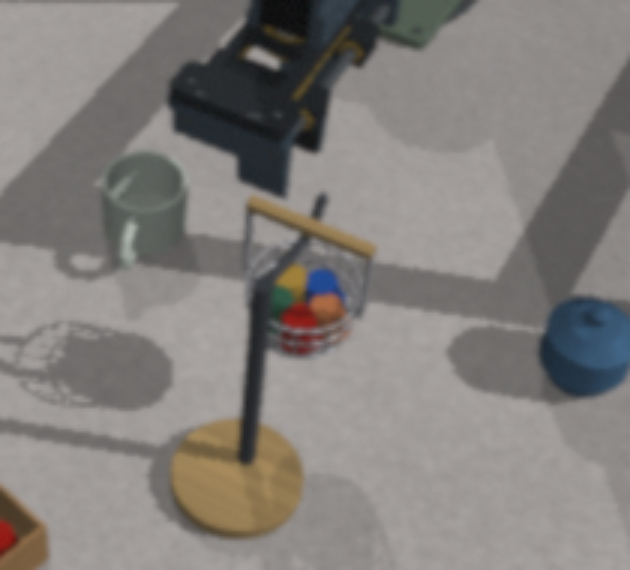

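The basket is hanging on the hook with the gripper clear above it. Locating the lid from the earlier unobstructed top and scene views.

```bash
python3 - <<'E'
from h import *
# fit dark lid pixels
res={}
for c,(x,y,w,h) in {"t":(370,205,45,40),"s":(160,150,45,40)}.items():
    im=cv2.imread(f"pics/{c}4.png")[y:y+h,x:x+w];g=im.max(axis=2)
    m=(g<60).astype(np.uint8);n,l,sx,ct=cv2.connectedComponentsWithStats(m)
    k=1+np.argmax(sx[1:,4]);print(c,sx[k],ct[k]+[x,y])
    L=(l==k).astype(np.uint8);hull=cv2.convexHull(cv2.findContours(L,0,1)[0][0]);hull=hull[:,0]+[x,y]
    # model: outline of cylinder z 84..109 r31, fit centre
    from scipy.optimize import minimize
    cam={"t":"top","s":"scene"}[c]
    M=np.zeros((420*4,560*4),np.uint8)
    tgt=np.zeros((420,560),np.uint8);cv2.fillConvexPoly(tgt,hull.astype(np.int32),1)
    tgt=cv2.resize(tgt,None,fx=4,fy=4,interpolation=0)
    th=np.linspace(0,2*np.pi,60)
    def cost(p):
        pts=np.array([proj(cam,(p[0]+31*np.cos(a),p[1]+31*np.sin(a),z)) for a in th for z in (84,109)])
        hh=cv2.convexHull(((pts+0.5)*4).astype(np.float32)).astype(np.int32)
        q=np.zeros_like(tgt);cv2.fillConvexPoly(q,hh,1);return int((q!=tgt).sum())
    best=min(((cost((a,b)),a,b) for a in np.arange(555,582,1.5) for b in np.arange(-222,-196,1.5)))
    print(best)
a=onz("top",(355+311/8,195+200/8),109);b=onz("top",(355+308/8,195+138/8),109);print("mark",a,b,np.degrees(np.arctan2(*(b-a)[1::-1])))
a=onz("scene",(150+225/8,145+185/8),109);b=onz("scene",(150+175/8,145+225/8),109);print("mark",a,b,np.degrees(np.arctan2(*(b-a)[1::-1])))
E
```

```text
t [ 10   7  25  23 432] [391.91435185 223.58564815]Traceback (most recent call last):
  File "<stdin>", line 20, in <module>
  File "<stdin>", line 20, in <genexpr>
  File "<stdin>", line 17, in cost
  File "h.py", line 9, in proj
    i=env.camera_info(c);T=np.array(i["camera_from_world"]);q=T[:3,:3]@np.asarray(p,float)+T[:3,3]
ValueError: time passes only in moves, steps and waits
```

```bash
sed -i 's/env.camera_info(/CI(/' h.py; sed -i '2a import functools\n@functools.lru_cache(None)\ndef CI(c): return env.camera_info(c)' h.py; cat > lid.py <<'E'
from h import *
for c,(x,y,w,h) in {"t":(370,205,45,40),"s":(160,150,45,40)}.items():
    im=cv2.imread(f"pics/{c}4.png")[y:y+h,x:x+w];g=im.max(axis=2)
    m=(g<60).astype(np.uint8);n,l,sx,ct=cv2.connectedComponentsWithStats(m)
    k=1+np.argmax(sx[1:,4]);print(c,sx[k],ct[k]+[x,y])
    L=(l==k).astype(np.uint8);hull=cv2.convexHull(cv2.findContours(L,0,1)[0][0]);hull=hull[:,0]+[x,y]
    cam={"t":"top","s":"scene"}[c]
    tgt=np.zeros((420,560),np.uint8);cv2.fillConvexPoly(tgt,hull.astype(np.int32),1)
    tgt=cv2.resize(tgt,None,fx=4,fy=4,interpolation=0)[y*4:(y+h)*4,x*4:(x+w)*4]
    th=np.linspace(0,2*np.pi,40)
    def cost(p):
        pts=np.array([proj(cam,(p[0]+31*np.cos(a),p[1]+31*np.sin(a),z)) for a in th for z in (84,109)])
        hh=cv2.convexHull(((pts+0.5-[x,y])*4).astype(np.float32)).astype(np.int32)
        q=np.zeros_like(tgt);cv2.fillConvexPoly(q,hh,1);return int((q!=tgt).sum())
    print(min(((cost((a,b)),a,b) for a in np.arange(555,582,1.5) for b in np.arange(-222,-196,1.5))))
a=onz("top",(355+311/8,195+200/8),109);b=onz("top",(355+308/8,195+138/8),109);print("mark",a,b,np.degrees(np.arctan2(*(b-a)[1::-1])))
a=onz("scene",(150+225/8,145+185/8),109);b=onz("scene",(150+175/8,145+225/8),109);print("mark",a,b,np.degrees(np.arctan2(*(b-a)[1::-1])))
E
python3 lid.py
```

```text
t [ 10   7  25  23 432] [391.91435185 223.58564815]
(820, np.float64(565.5), np.float64(-205.5))
s [  8   8  26  24 457] [180.63894967 169.4463895 ]
(1067, np.float64(567.0), np.float64(-205.5))
mark [ 573.44251154 -207.33843149  109.        ] [ 593.45812132 -207.08574585  109.        ] 0.7232880657229162
mark [ 575.20000599 -203.82744165  109.        ] [ 596.22713259 -205.69692816  109.        ] -5.0807124708977085
```

```bash
python3 -c "
from h import *
plan([566.5,-206,250],-145,20,[539.2,160.8,250.2],[-90,0,-88.8])"
```

```text
[18.4, 0.0, 1.0] [0.0, 2.81, -0.0]
[18.3, 0.0, 1.9] [0.0, 2.81, -0.0]
[18.2, 0.0, 2.8] [0.0, 2.81, -0.0]
[18.0, 0.0, 3.7] [0.0, 2.81, -0.0]
[17.8, 0.0, 4.5] [0.0, 2.81, -0.0]
[17.6, 0.0, 5.4] [0.0, 2.81, -0.0]
[17.3, 0.0, 6.3] [0.0, 2.81, -0.0]
[17.0, 0.0, 7.1] [0.0, 2.81, -0.0]
[16.6, 0.0, 7.9] [0.0, 2.81, -0.0]
[16.2, 0.0, 8.7] [0.0, 2.81, -0.0]
[15.7, 0.0, 9.5] [0.0, 2.81, -0.0]
[15.3, 0.0, 10.3] [0.0, 2.81, -0.0]
[14.7, 0.0, 11.0] [0.0, 2.81, -0.0]
[14.2, 0.0, 11.7] [0.0, 2.81, -0.0]
[13.6, 0.0, 12.4] [0.0, 2.81, -0.0]
[13.0, 0.0, 13.1] [0.0, 2.81, -0.0]
[12.3, 0.0, 13.7] [0.0, 2.81, -0.0]
[11.6, 0.0, 14.3] [0.0, 2.81, -0.0]
[10.9, 0.0, 14.8] [0.0, 2.81, -0.0]
[10.2, 0.0, 15.3] [0.0, 2.81, -0.0]
```

```bash
python3 -m handwheel '[[1,[18.4,0,1],[0,2.8,0]],[1,[18.3,0,1.9],[0,2.8,0]],[1,[18.2,0,2.8],[0,2.8,0]],[1,[18,0,3.7],[0,2.8,0]],[1,[17.8,0,4.5],[0,2.8,0]],[1,[17.6,0,5.4],[0,2.8,0]],[1,[17.3,0,6.3],[0,2.8,0]],[1,[17,0,7.1],[0,2.8,0]],[1,[16.6,0,7.9],[0,2.8,0]],[1,[16.2,0,8.7],[0,2.8,0]]]' 20
python3 -m handwheel '[[1,[15.7,5,9.5],[0,2.8,0]],[1,[15.3,8,10.3],[0,2.8,0]],[1,[14.7,9,11],[0,2.8,0]],[1,[14.2,9,11.7],[0,2.8,0]],[1,[13.6,9,12.4],[0,2.8,0]],[1,[13,8,13.1],[0,2.8,0]],[1,[12.3,6,13.7],[0,2.8,0]],[1,[11.6,3,14.3],[0,2.8,0]],[1,[10.9,1,14.8],[0,2.8,0]],[1,[10.2,0,15.3],[0,2.8,0]]]' 20
python3 -m handwheel '[[1,[0,0,0],[0,0,0]],[1,[0,0,0],[0,0,0]],[1,[0,0,0],[0,0,0]],[1,[0,0,0],[0,0,0]],[1,[0,0,0],[0,0,0]],[1,[0,0,0],[0,0,0]],[1,[0,0,0],[0,0,0]],[1,[0,0,0],[0,0,0]],[1,[0,0,0],[0,0,0]],[1,[0,0,0],[0,0,0]]]' 20
python3 - <<'E'
from h import *
st()
im=env.grab_frame("wrist"); cv2.imwrite("pics/w9.png",im[:,:,::-1])
r=env.masks_of("wrist","lid")
for m in r[:2]:
    ys,xs=np.nonzero(m["region"]);print(m["p"],m["location"],xs.min(),xs.max(),ys.min(),ys.max(),m["region"].sum())
im=env.grab_frame("scene"); cv2.imwrite("pics/s9.png",im[:,:,::-1])
E
```

```text
time_s: 11.9
ee_pos: [552.4, -23.7, 247.0]
ee_rot: [-90.1, -0.0, -116.9]
force: [-0.4, -0.3, 0.0]
gripper_width: 91.3
time_s: 12.73
ee_pos: [566.2, -207.0, 188.4]
ee_rot: [-90.1, -0.1, -144.9]
force: [1.0, 0.5, 0.6]
gripper_width: 91.0
time_s: 13.57
ee_pos: [566.9, -206.2, 189.7]
ee_rot: [-90.0, 0.0, -144.8]
force: [0.2, 0.3, 0.4]
gripper_width: 91.3
t 13.57 p [ 566.9 -206.2  189.7] r [ -90.     0.  -144.8] F [0.2 0.3 0.4] M [-0.   -0.02 -0.07] w 91.3 q [-21.  22.  88.  -0.  70.  34.]
0.8 [272.4, 215.2] 238 312 173 249 4585
```

View pics/w9.png

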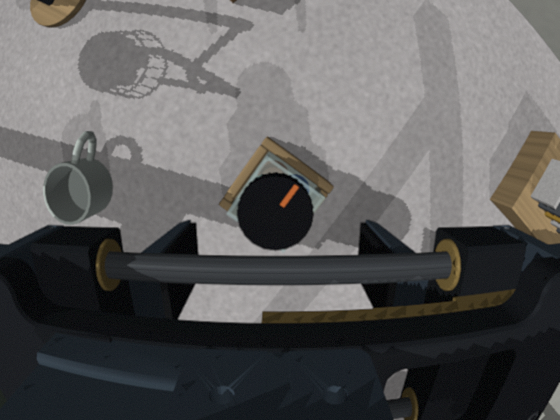

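View pics/s9.png

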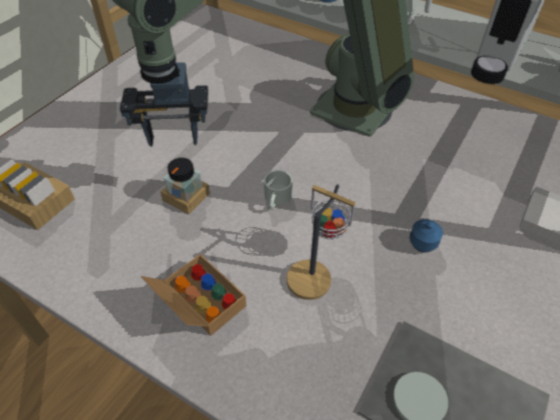

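The lid fills about columns 238-312, rows 173-249, with its mark at (290,195); the basket still hangs at scene (330,210). I'll fit the lid's outline.

```bash
cat > wl.py <<'E'
from h import *
from scipy.optimize import least_squares
def wproj(P,p,e):
    i=CI("wrist");M=np.array(i["mount"]);q=Rw(e).inv().apply(np.asarray(P)-p)
    c=(q-M[:3,3])@M[:3,:3];r=np.hypot(c[:,0],c[:,1]);th=np.arctan2(r,c[:,2])
    return np.c_[i["fx"]*th*c[:,0]/r+i["cx"],i["fy"]*th*c[:,1]/r+i["cy"]]
def fit(pic,p,e,roi,ztop,thr=40):
    x,y,w,h=roi;im=cv2.imread(pic)[y:y+h,x:x+w];m=(im.max(axis=2)<thr).astype(np.uint8)
    n,l,sx,ct=cv2.connectedComponentsWithStats(m);k=1+np.argmax(sx[1:,4]);print(sx[k])
    L=(l==k).astype(np.uint8);h_=cv2.convexHull(cv2.findContours(L,0,1)[0][0])
    tgt=np.zeros((h,w),np.uint8);cv2.fillConvexPoly(tgt,h_,1);tgt=cv2.resize(tgt,None,fx=4,fy=4,interpolation=0)
    th=np.linspace(0,2*np.pi,60)
    def cost(a,b):
        P=np.array([(a+31*np.cos(t),b+31*np.sin(t),z) for t in th for z in (ztop-25,ztop)])
        hh=cv2.convexHull(((wproj(P,p,e)+0.5-[x,y])*4).astype(np.float32)).astype(np.int32)
        q=np.zeros_like(tgt);cv2.fillConvexPoly(q,hh,1);return int((q!=tgt).sum())
    return min((cost(a,b),a,b) for a in np.arange(558,576,0.75) for b in np.arange(-216,-196,0.75))
E
python3 - <<'E'
from wl import *
p=np.array([566.9,-206.2,189.7]);e=[-90,0,-144.8]
print(fit("pics/w9.png",p,e,(225,160,100,93),109,45))
a=wonz((281.5,206),p,e,109);b=wonz((297,186),p,e,109);print(np.degrees(np.arctan2(*(b-a)[1::-1])))
# holder corners
for px in [(268,138),(331,186),(221,204)]: print(wonz(px,p,e,34))
E
```

```text
[  13   13   75   77 4273]
(3653, np.float64(565.5), np.float64(-204.75))
-1.7723933509207253
[ 609.05947998 -164.79107853   34.        ]
[ 606.47252052 -245.40549998   34.        ]
[ 525.47323022 -163.3594736    34.        ]
```

Lid centre: wrist (565.5,-204.8), top (565.5,-205.5), scene (567,-205.5), holder diagonal (566,-204.4), so about (566,-205.2). Descending with the jaws wide open.

```bash
python3 -m handwheel '[[1,[0.2,5,-0.7],[0,0,0]],[1,[0,12,-0.7],[0,0,0]],[1,[0,15,0],[0,0,0]],[1,[0,15,0],[0,0,0]],[1,[0,15,0],[0,0,0]],[1,[0,15,0],[0,0,0]],[1,[0,12,0],[0,0,0]],[1,[0,8,0],[0,0,0]],[1,[0,4,0],[0,0,0]],[1,[0,2,0],[0,0,0]]]' 20
python3 - <<'E'
from wl import *
st(); s=env.state()
im=env.grab_frame("wrist"); cv2.imwrite("pics/w10.png",im[:,:,::-1])
im=env.grab_frame("scene"); cv2.imwrite("pics/s10.png",cv2.resize(im[60:240,100:310],None,fx=3,fy=3)[:,:,::-1])
st()
E
```

```text
time_s: 14.55
ee_pos: [565.7, -205.2, 86.0]
ee_rot: [-90.0, -0.0, -144.8]
force: [-0.7, 0.2, -0.1]
gripper_width: 91.5
t 14.55 p [ 565.7 -205.2   86. ] r [ -90.    -0.  -144.8] F [-0.7  0.2 -0.1] M [-0.03 -0.04  0.  ] w 91.5 q [-21.  27.  96.  -0.  57.  34.]
t 14.65 p [ 566.1 -205.4   86.8] r [ -90.     0.  -144.8] F [-0.5  0.1  0.3] M [ 0.01 -0.04  0.02] w 91.0 q [-21.  27.  96.  -0.  57.  34.]
```

View pics/w10.png

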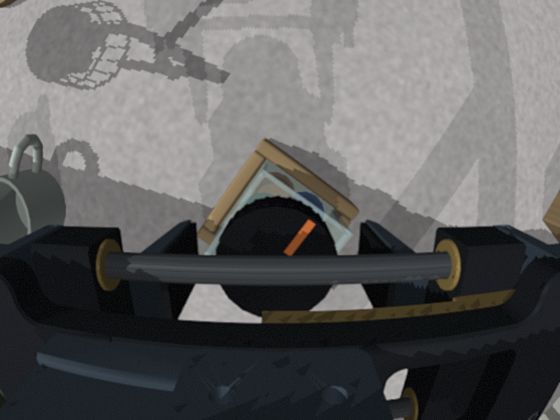

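View pics/s10.png

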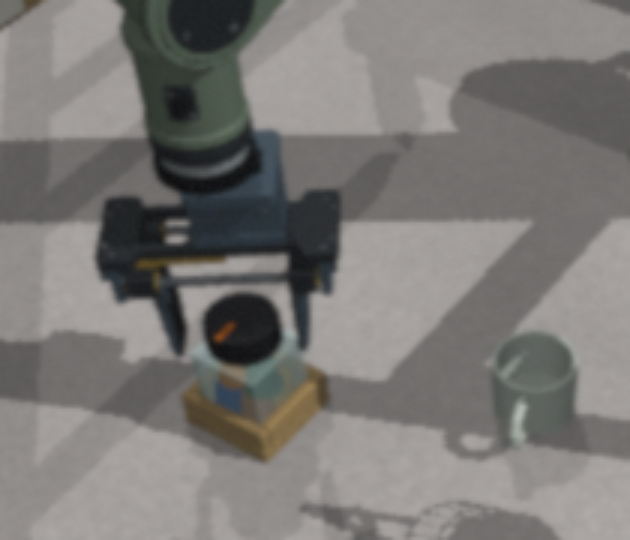

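The lid, columns 216-340, sits centred between the fingers (197 and 360). Gripping it.

```bash
python3 -m handwheel '[[0.6,[0,1,0],[0,0,0]],[0.3,[0,0,0],[0,0,0]],[0,[0,0,0],[0,0,0]],[0,[0,0,0],[0,0,0]],[0,[0,0,0],[0,0,0]],[0,[0,0,0],[0,0,0]],[0,[0,0,0],[0,0,0]],[0,[0,0,0],[0,0,0]],[0,[0,0,0],[0,0,0]],[0,[0,0,0],[0,0,0]]]' 58
python3 -c "
from h import *
st()"
```

```text
time_s: 15.48
ee_pos: [565.5, -204.8, 85.9]
ee_rot: [-90.1, -0.0, -144.8]
force: [-4.1, 4.0, 5.3]
gripper_width: 62.2
t 15.48 p [ 565.5 -204.8   85.9] r [ -90.1   -0.  -144.8] F [-4.1  4.   5.3] M [ 0.74  0.6  -0.01] w 62.2 q [-21.  27.  96.   0.  57.  34.]
```

```bash
python3 -m handwheel '[[0,[0,0,-0.4],[0,-1,0]],[0,[0,0,-0.4],[0,-2,0]],[0,[0,-0.1,0],[0,-3,0]],[0,[0,-0.1,0],[0,-3.5,0]],[0,[0,-0.1,0],[0,-3.5,0]],[0,[0,-0.1,0],[0,-3.5,0]],[0,[0,-0.1,0],[0,-3.5,0]],[0,[0,-0.1,0],[0,-3.5,0]],[0,[0,-0.1,0],[0,-3,0]],[0,[0,-0.1,0],[0,-2.5,0]]]' 58
python3 - <<'E'
from h import *
st()
im=env.grab_frame("wrist"); cv2.imwrite("pics/w11.png",im[:,:,::-1])
st()
E
```

```text
time_s: 16.32
ee_pos: [566.0, -204.3, 86.7]
ee_rot: [-89.9, 0.1, -115.7]
force: [-1.6, 4.4, 3.6]
gripper_width: 62.0
t 16.32 p [ 566.  -204.3   86.7] r [-8.990e+01  1.000e-01 -1.157e+02] F [-1.6  4.4  3.6] M [ 0.65  0.24 -0.42] w 62.0 q [-21.  27.  96.   0.  57.   5.]
t 16.37 p [ 566.1 -204.4   86.7] r [-8.990e+01  1.000e-01 -1.156e+02] F [-1.4  2.6  4.3] M [0.54 0.09 0.1 ] w 62.2 q [-21.  27.  96.   0.  57.   5.]
```

View pics/w11.png

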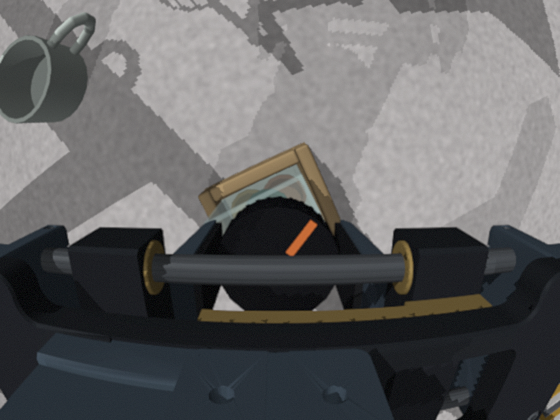

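The mark stays at the same wrist pixels, (302,238), while the jar and holder turned together in view. So the lid is unscrewing, 29° so far. Continuing.

```bash
python3 -m handwheel '[[0,[0,-0.1,0],[0,-2.5,0]],[0,[0,-0.1,0],[0,-3.5,0]],[0,[0,-0.1,0],[0,-3.5,0]],[0,[0,-0.1,0],[0,-3.5,0]],[0,[0,-0.1,0],[0,-3.5,0]],[0,[0,-0.1,0],[0,-3.5,0]],[0,[0,-0.1,0],[0,-3.5,0]],[0,[0,-0.1,0],[0,-3.5,0]],[0,[0,-0.1,0],[0,-3.5,0]],[0,[0,0,0],[0,-3.5,0]]]' 58
python3 -m handwheel '[[0,[0,0,0],[0,-3.5,0]],[0,[0,0,0],[0,-3.5,0]],[0,[0,0,0],[0,-3,0]],[0,[0,0,0],[0,-1,0]],[0,[0,0,0],[0,0,0]],[0,[0,0,0],[0,0,0]],[0,[0,0,0],[0,0,0]],[0,[0,0,0],[0,0,0]],[0,[0,0,0],[0,0,0]],[0,[0,0,0],[0,0,0]]]' 58
python3 - <<'E'
from h import *
st()
im=env.grab_frame("wrist"); cv2.imwrite("pics/w12.png",im[:,:,::-1])
im=env.grab_frame("scene"); cv2.imwrite("pics/s12.png",cv2.resize(im[60:240,100:310],None,fx=3,fy=3)[:,:,::-1])
E
```

```text
time_s: 17.2
ee_pos: [565.6, -204.8, 88.0]
ee_rot: [-90.0, -0.0, -81.7]
force: [-2.4, 3.5, 7.1]
gripper_width: 62.0
time_s: 18.03
ee_pos: [565.5, -204.9, 88.0]
ee_rot: [-90.0, -0.0, -70.8]
force: [-3.0, 3.8, 6.8]
gripper_width: 61.8
t 18.03 p [ 565.5 -204.9   88. ] r [-90.   -0.  -70.8] F [-3.   3.8  6.8] M [ 0.47  0.41 -0.06] w 61.8 q [-21.  26.  96.  -0.  57. -40.]
```

View pics/w12.png

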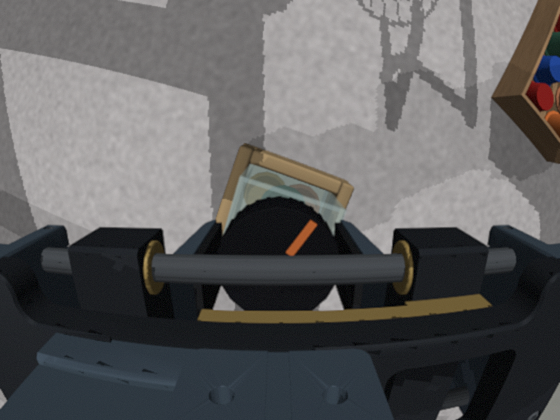

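View pics/s12.png

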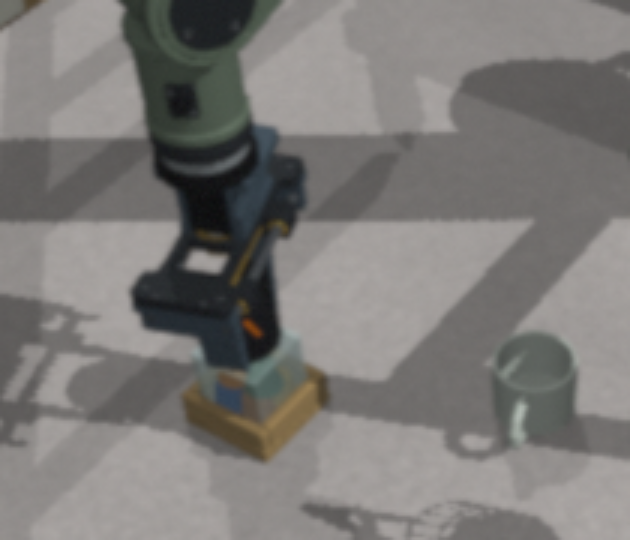

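The lid has turned 74° (1.29 rad), holding the mark fixed in the gripper, and the moment has dropped to about 0. Lifting gently first.

```bash
python3 -m handwheel '[[0,[0,-0.5,0],[0,0,0]],[0,[0,-1,0],[0,0,0]],[0,[0,-1,0],[0,0,0]],[0,[0,-1.5,0],[0,0,0]],[0,[0,-2,0],[0,0,0]],[0,[0,-2,0],[0,0,0]],[0,[0,-2,0],[0,0,0]],[0,[0,-2,0],[0,0,0]],[0,[0,-1,0],[0,0,0]],[0,[0,0,0],[0,0,0]]]' 58
python3 - <<'E'
from h import *
st()
im=env.grab_frame("wrist"); cv2.imwrite("pics/w13.png",im[:,:,::-1])
im=env.grab_frame("scene"); cv2.imwrite("pics/s13.png",cv2.resize(im[60:240,100:310],None,fx=3,fy=3)[:,:,::-1])
E
```

```text
time_s: 18.97
ee_pos: [566.0, -204.9, 101.0]
ee_rot: [-89.9, -0.1, -70.8]
force: [-0.4, -0.2, -0.8]
gripper_width: 61.9
t 18.97 p [ 566.  -204.9  101. ] r [-89.9  -0.1 -70.8] F [-0.4 -0.2 -0.8] M [-0.07 -0.02  0.  ] w 61.9 q [-21.  26.  95.  -0.  59. -40.]
```

View pics/w13.png

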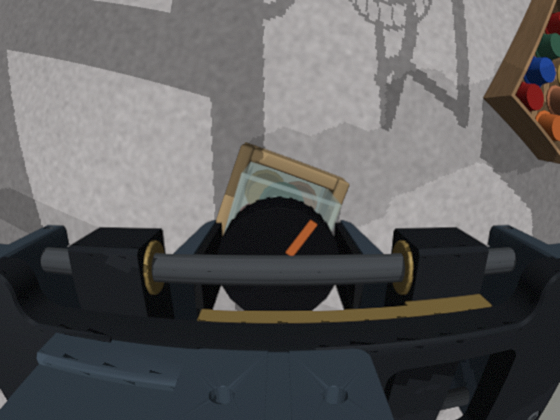

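View pics/s13.png

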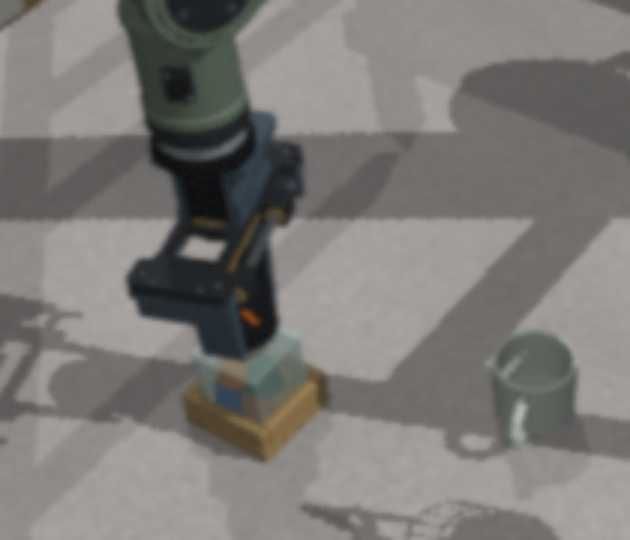

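The lid is free: the tool carries only about 1 N and the jar stays in its holder. Raising to the final height.

```bash
python3 -m handwheel '[[0,[0,-1,0],[0,0,0]],[0,[0,-3,0],[0,0,0]],[0,[0,-4,0],[0,0,0]],[0,[0,-5,0],[0,0,0]],[0,[0,-5,0],[0,0,0]],[0,[0,-4,0],[0,0,0]],[0,[0,-4,0],[0,0,0]],[0,[0,-2,0],[0,0,0]],[0,[0,-1,0],[0,0,0]],[0,[0,0,0],[0,0,0]]]' 58
python3 -m handwheel '[[0,[0,0,0],[0,0,0]],[0,[0,0,0],[0,0,0]],[0,[0,0,0],[0,0,0]],[0,[0,0,0],[0,0,0]],[0,[0,0,0],[0,0,0]],[0,[0,0,0],[0,0,0]],[0,[0,0,0],[0,0,0]],[0,[0,0,0],[0,0,0]],[0,[0,0,0],[0,0,0]],[0,[0,0,0],[0,0,0]]]' 58
python3 - <<'E'
from h import *
st()
im=env.grab_frame("wrist"); cv2.imwrite("pics/w14.png",im[:,:,::-1])
im=env.grab_frame("scene"); cv2.imwrite("pics/s14a.png",im[:,:,::-1]); cv2.imwrite("pics/s14.png",cv2.resize(im[90:220,120:260],None,fx=5,fy=4.5,interpolation=2)[:,:,::-1])
for l in ["cup_center","podbox_center","sugar_center","holder","jar"]:
    r=env.masks_of("scene",l)
    if r: print(l,round(r[0]["p"],2),np.round(r[0]["location"],1))
E
```

```text
time_s: 19.9
ee_pos: [565.5, -204.7, 129.6]
ee_rot: [-90.0, -0.0, -70.8]
force: [0.6, 0.6, -0.8]
gripper_width: 61.8
time_s: 20.73
ee_pos: [565.4, -204.6, 129.3]
ee_rot: [-90.0, -0.0, -70.8]
force: [-0.7, 0.5, -0.6]
gripper_width: 61.8
t 20.73 p [ 565.4 -204.6  129.3] r [-90.   -0.  -70.8] F [-0.7  0.5 -0.6] M [-0.04 -0.08  0.03] w 61.8 q [-21.  24.  93.  -0.  62. -40.]
cup_center 0.78 [279.4 189.3]
podbox_center 0.67 [198.3 293.7]
sugar_center 0.9 [425.2 235.6]
holder 0.83 [186.5 200.5]
jar 0.69 [184.6 180.6]
```

View pics/s14.png

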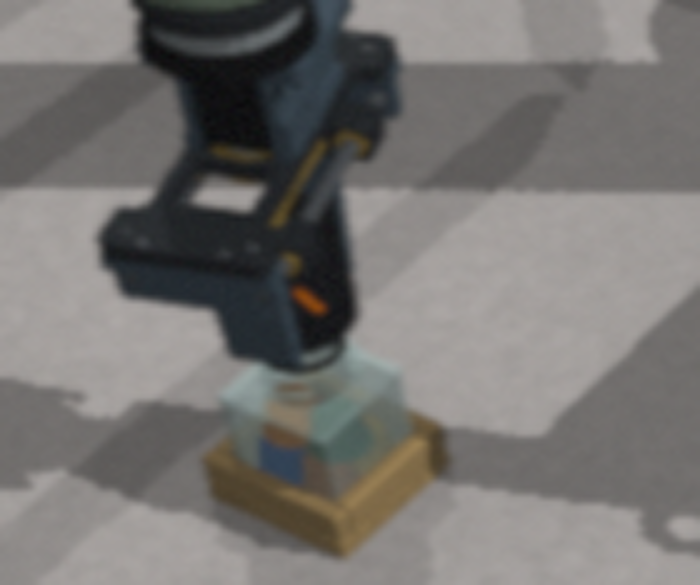

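View pics/s14a.png

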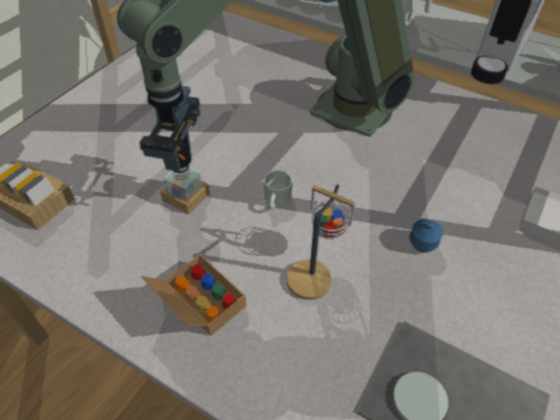

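View pics/w14.png

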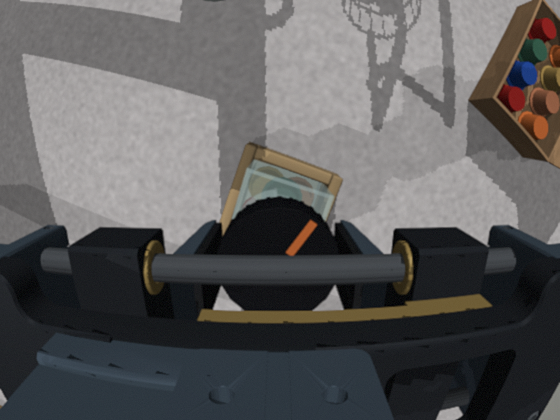

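```bash
python3 - <<'E'
from h import *
st(); print(env.job_done())
E
```

```text
t 21.08 p [ 565.4 -204.7  129.4] r [-90.   -0.  -70.8] F [-0.   0.4 -0.1] M [ 0.02 -0.1   0.01] w 62.4 q [-21.  24.  93.  -0.  62. -40.]
the job is handed in; nothing more can be done
None
```

The jar is open: the basket hangs by its bar on the hook, and the gripper holds the lid about 24 mm above the jar's mouth. I handed the job in at 21.1 s.

- **Basket:** I lifted it by its bar, carried it to the stand and lowered it onto the hook. It swung slightly on release. In the last scene picture it hangs where I let it go.
- **Lid:** I turned it 74° (1.29 rad) counterclockwise. The orange mark stayed fixed in the gripper, and the turning moment fell to about zero. I then raised the lid straight up with only about 1 N on the tool.
- **Final pose:** The tool is level and the fingers are about 62 mm apart, the lid's width. The tool is within about 1 mm of where I had located the lid on the closed jar. The 24 mm is worked out from the tool's height, because no picture shows that gap well enough to measure it.
- **Jar and bystanders:** In the last pictures the jar is still seated in its holder. The cup, capsule box and sugar bowl are within about 2 pixels of where they started.
- **Disagreements:** The estimates of the lid's centre differed by about 1.5 mm between cameras, so I used a middle value. Gripping then pulled the tool under 1 mm sideways, with a side force of about 6 N that vanished once the lid came free.

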